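Strip a stack-height gauge and sort its four pieces

TASK

The stack-up on the height gauge has been measured. Pull up the red index plunger and twist it so that it stays latched up, swing the dial-gauge arm well aside (about a quarter turn or more) by its black grip, and leave it so. Then take the stack apart piece by piece from the top and set each piece gently, hub up and flat, in the middle of its own place: brass cap in the green tray, blue nylon bush in the white tray, aluminium flange in the yellow tray, black steel riser on the round wooden rest.

Things in the scene. Friction and masses are not known exactly. Their poses are not given: they have to be found in the camera images.
- brass_mid (a point): brass bearing cap, top of the stack: flange 56 mm across, hub 34 mm across above it, 26 mm high in all, about 0.3 kg, hub upwards; origin on its axis half-way up, z up. Hub and flange are solid, concentric cylinders, the flange is the lower 9 mm.
- nylon_mid (a point): blue nylon bush, second from the top: flange 66 mm across, hub 44 mm across, 24 mm high in all, about 0.06 kg, hub upwards; origin on its axis half-way up, z up. Hub and flange are solid, concentric cylinders, the flange is the lower 9 mm.
- alu_mid (a point): bright aluminium flange, third from the top: flange 76 mm across, hub 52 mm across, 26 mm high in all, about 0.2 kg, hub upwards; origin on its axis half-way up, z up. Hub and flange are solid, concentric cylinders, the flange is the lower 9 mm.
- riser_mid (a point): black steel riser with a knurled hub, bottom of the stack: flange 86 mm across, hub 60 mm across, 25 mm high in all, about 0.65 kg, hub upwards; origin on its axis half-way up, z up. Hub and flange are solid, concentric cylinders, the flange is the lower 9 mm. Pieces rest loosely on one another, flat; the riser on an anvil 26 mm above the table, 125 mm from the gauge column (50 mm wide, on the arm pivot axis).
- green_tray: square green plastic tray, 120 x 120 mm, place of the brass cap; fixed; origin at the centre of its underside on the table, inner floor 3 mm up, rim 10 mm up and 4 mm thick
- white_tray: square white plastic tray of the same make and size, place of the blue nylon bush; fixed; origin likewise
- yellow_tray: square yellow plastic tray of the same make and size, place of the aluminium flange; fixed; origin likewise
- wood_rest: round wooden rest, 116 mm across, with a grey felt middle, flat top without a rim 12 mm above the table, place of the black riser; fixed; origin at the centre of its underside on the table
- knob_mid (a point): red plunger knob (white stripe), upright cylinder 26 mm wide, 22 high, free all round; origin at its middle, 204 mm above the table, z up, x along grip_mid's x at first. Its pin locks the arm; a spring holds it down (4 N, 7 N when up). Lifts 12 mm at most; turns (either way, to 1.7 rad) once lifted over 8 mm; turned 0.8 rad or more and let down it rests 8 mm up, arm unlocked.
- grip_mid (a point): black grip on the arm, upright cylinder 20 mm wide, 42 high; origin at its middle, 193 mm above the table. x: along the arm, outwards; z up. Pivot axis (upright) 62 mm from here in -x, red knob 117 mm in -x, dial gauge (top at 235 mm) 63 mm in +x, over the stack. Arm top 25 mm below. Unlocked, the arm turns lightly, only anticlockwise from above, to 2.1 rad, and stays; clear of the stack at 1.5.
Things that resemble listed ones, but are neither listed nor needed, are in the scene too. What is shaped like the part that bears nylon_mid but turquoise is not meant.

How it is judged:
By the outcome, as a careful person would: the job done as asked, in the order asked, and still so for the second after the job is handed in, with the robot touching nothing.
It also fails if it takes over 138 s, if anything falls off the work surface, if the arm or the gripper's body presses on something with over 40 N, if the wrist force passes 120 N, or if a joint passes its speed limit or range.

ROBOT

A 6-joint arm with a two-finger parallel gripper is mounted at the origin on the work surface. World frame = base frame: x ahead of the robot, y to its left, z up, the work surface at z = 0. Lengths are in mm, angles in rad, forces in N, time in s.
With the tool pointing down it reaches from about 425 to 950 mm from the base axis. Payload 14.7 kg.
Tool frame: the origin (TCP) lies on the centre line of the jaws, within the pads' length; the fingertips stand 8 mm ahead of it and the grasp point (between the pads) lies 11 mm behind it (arm.tip_reach is the distance from the TCP to the fingertips, in mm); x points along the fingers, y is the direction in which the jaws open and shut, and the axes are right-handed (so a half turn about x gives the same grasp; the last joint's range is limited). The gripper opens to 85 mm and grips with 20 to 120 N. Pads are 22 mm wide; open, the fingers measure 114 mm over their backs; the gripper's body (76 mm by 85 mm) begins 54 mm behind the grasp point. The pads swing forward as they close: fully open they stand 13 mm farther back than shut.
Start: joints at [1.293, 0.48, 1.596, -0, 1.065, -0.047], TCP at [148.667, 632.764, 239.297] pointing down, gripper open.
Joint ranges: [-2.75, 2.75], [-0.82, 2.05], [0.23, 2.67], [-1.56, 4.7], [0.09, 2.69], [-2.92, 2.92]. Speed limits (rad/s): [1.89, 1.89, 2.39, 3.01, 3.01, 3.01].

INTERFACE

Orientations are given as a rotation vector (axis times angle).
In Python, from rig import arm, grab_frame, silhouettes, spot_point gives the robot as it stands.
- The arm moves only by the tool arm_command, never from a script. Its argument "targets" is a list of rows, each a list of 7 numbers: the finger opening in m, from 0 to 0.0854, then the shift along the tool's x, y, z in m, then the turn, a rotation vector about the tool's x, y, z in degrees. A call has 1 to 8 rows; each row is the pose to reach, as a shift and turn from the pose commanded when the call began, along the tool's axes at that moment; what a row does not reach only later rows make up. A row lasts 1/10 s, in which the tool goes at most 50 mm and 8.59 degrees, less where a joint would pass 70% of its speed; a pose out of reach is approached as far as the arm can. A call with a gripper value outside its range is refused whole. The fingers move at their own pace and stop on an object; "force" is the grip in N (left out, the last holds). Time passes only in rows, so rows that repeat a pose let the fingers close. It gives the time, the measured TCP pose, the force and the opening at its end, in the units of the state.
- arm.read_state(): the state, without advancing time (a new reading comes with each control period).
- grab_frame(name): name is "scene" or "top"; returns a dict with "color" (480x640x3 uint8, blue, green, red), "depth" (480x640 float32, mm along the optical axis (not along the pixel's ray), 0 where there is no reading), "fx", "fy", "cx", "cy" (pixels), "world_to_cam" (4x4, takes a point from world to camera coordinates). Camera axes: x right, y up, looking along -z (the intrinsics and any distortion apply to the point x, -y, -z); pixel columns grow to the right and rows downward; lengths in mm; the calibration is good to about 2 mm. A picture is of the moment at which its call begins.
- arm.close_job(): hands the job in, once; it reports no verdict.
Trained networks look in a picture, given as the dict that the camera call returned (one of the last four; its "shot" number tells which), for a name from the list of things; names that differ only in an ending like _2 or _b are one class to them, and where a whole thing is asked for, a point or a joint stands for the part that bears it (a point fixed in the world has none). Each returns a list of dicts, best first, with "conf" (0 to 1); they miss things now and then, are a little off and sometimes report something else, mostly with a low value. They report only what shows in the picture. A call takes as long as a camera call. They do not tell look-alikes from the thing itself.
- silhouettes(name, picture): "mask" (480x640 bool, what is visible of it) and "location" ([column, row] in pixels, amid what is visible of it).
- spot_point(name, picture): "location" ([column, row] in pixels: a listed point, or the origin of a listed thing).
The state is a dict: "time_s": time; "q": joint angles; "qd": joint speeds; "tau": joint torques, N m; "tcp_pos": TCP position; "tool_rot": TCP orientation; "wrist_force": force on the tool from outside, world axes, zero at the start; "moment": the same for the moment, N m; "width": finger opening in mm.
Only numpy, scipy, OpenCV 4.12 (cv2) and the standard library are available. Lean on these libraries where they do the work, as an engineer would, in place of code of your own. Each camera call takes 0.05 s, during which the arm holds its last target. There are 200 camera calls.

## Working session

There is one attempt and no reset: what is moved stays moved. The work goes in short steps, Python scripts to look and compute and a tool call to move; the robot and the scene stay as the last step left them, time stands still between calls to the robot, and variables do not carry over. Pictures are saved under pics/ and viewed, about 12 in all and at most 16, crops included, and the job is handed in when it is done.

Besides the shell and the picture viewer there is one more tool, called after "Emit:" as a command line: name --pt "numbers of a row" for each row, then --argument value for the rest. arm_command: Moves the arm, as the interface text tells. Its arguments: {"type":"object","properties":{"targets":{"type":"array","items":{"type":"array","items":{"type":"number"}}},"force":{"type":"number"}},"required":["targets"]}

```bash
ls; mkdir -p pics; cat > h.py <<'E'
import numpy as np, cv2
from rig import arm, grab_frame, silhouettes, spot_point
from scipy.spatial.transform import Rotation as R
def ray(f,u,v):
    # point & dir in world
    W=np.array(f["world_to_cam"]); Ri=W[:3,:3].T; c=-Ri@W[:3,3]
    d=np.array([(u-f["cx"])/f["fx"],-(v-f["cy"])/f["fy"],-1.])
    return c,Ri@d
def at_z(f,u,v,z):
    c,d=ray(f,u,v); return c+d*(z-c[2])/d[2]
def at_d(f,u,v):
    c,d=ray(f,u,v); return c+d*f["depth"][int(round(v)),int(round(u))]
def cloud(f):
    v,u=np.mgrid[0:480,0:640]; W=np.array(f["world_to_cam"]); Ri=W[:3,:3].T; c=-Ri@W[:3,3]
    d=np.stack([(u-f["cx"])/f["fx"],-(v-f["cy"])/f["fy"],-np.ones_like(u,float)],-1)
    P=c+(d*f["depth"][...,None])@Ri.T
    P[f["depth"]==0]=np.nan
    return P
E
python3 - <<'E'
from h import *
print(arm.read_state())
for n in("scene","top"):
    f=grab_frame(n); cv2.imwrite(f"pics/{n}0.png",f["color"]); print(n,{k:v for k,v in f.items() if k not in("color","depth")})
    zs={"brass_mid":None,"nylon_mid":None,"alu_mid":None,"riser_mid":None,"green_tray":3,"white_tray":3,"yellow_tray":3,"wood_rest":12,"knob_mid":204,"grip_mid":193}
    for k,z in zs.items():
        for r in spot_point(k,f)[:3]:
            u,v=r["location"]; print(k,round(r["conf"],2),np.round([u,v]),"depthpt",np.round(at_d(f,u,v)), "z",None if z is None else np.round(at_z(f,u,v,z)))
E
```

```text
pics
{'time_s': 0.0, 'q': array([ 1.29338892e+00,  4.80802059e-01,  1.59683813e+00, -1.19077829e-07,
        1.06507922e+00, -4.65897861e-02]), 'qd': array([ 1.50531699e-04, -2.43463530e-05,  7.09099716e-04, -9.51650494e-04,
       -6.93451584e-04,  1.30639403e-03]), 'tau': array([-1.91219724e-04, -9.50630021e+01, -4.30201364e+01, -8.58583962e-05,
        1.20289155e-02, -2.49525380e-05]), 'tcp_pos': array([148.57380071, 632.40938151, 238.70501935]), 'tool_rot': array([ 0.18034053,  1.56337109, -0.18209052]), 'wrist_force': array([-0.43832674, -0.72597669, -0.7023933 ]), 'moment': array([ 0.00463962, -0.02858986, -0.02883888]), 'width': 85.592230960846}
scene {'fx': 519.2758183927191, 'fy': 519.2758183927191, 'cx': 325.383225227252, 'cy': 237.20109132443812, 'world_to_cam': array([[-8.14906923e-01,  5.79350424e-01, -1.67270306e-02,
         4.32228964e+02],
       [-4.59073401e-01, -6.27571688e-01,  6.28812682e-01,
         1.56202386e+02],
       [ 3.53805483e-01,  5.20102743e-01,  7.77376882e-01,
        -1.29797459e+03],
       [ 0.00000000e+00,  0.00000000e+00,  0.00000000e+00,
 
[... 1610 characters left out ...]
 None
alu_mid 0.69 [311. 242.] depthpt [476.  28. 202.] z None
alu_mid 0.21 [464. 215.] depthpt [ 570. -363.    4.] z None
riser_mid 0.67 [315. 246.] depthpt [474.  19. 125.] z None
green_tray 0.61 [448. 286.] depthpt [ 385. -318.    2.] z [ 385. -318.    3.]
white_tray 0.66 [176. 220.] depthpt [556. 385.   3.] z [556. 385.   3.]
yellow_tray 0.69 [200. 288.] depthpt [381. 316.   5.] z [381. 317.   3.]
yellow_tray 0.29 [462. 214.] depthpt [ 571. -355.   10.] z [ 572. -357.    3.]
wood_rest 0.75 [466. 213.] depthpt [ 573. -367.    9.] z [ 573. -366.   12.]
knob_mid 0.58 [324. 160.] depthpt [660.  -2. 211.] z [662.  -2. 204.]
grip_mid 0.59 [317. 208.] depthpt [550.  15. 214.] z [554.  15. 193.]
```

View pics/scene0.png

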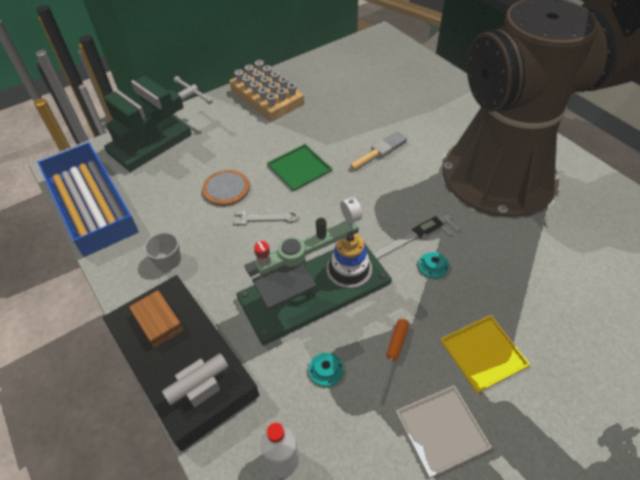

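View pics/top0.png

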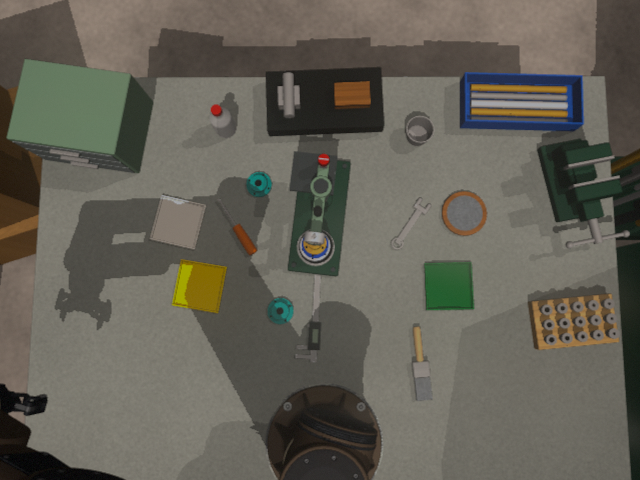

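The scene view shows the gauge in the middle: red knob (262,248), grip (321,228), dial over the stack (350,210–270). The green tray is at (300,167), wood rest (227,187), yellow (485,353) and white (443,430). The turquoise bushes and the red-capped bottle are decoys. The top view agrees. Next I'll measure the positions precisely.

```bash
cat >> h.py <<'E'
def go(x,y,z,yaw,p=None,rot=None):
    """print shift (m) and turn (deg) in tool axes to reach vertical pose, jaw axis (tool y) at yaw deg"""
    s=arm.read_state(); p=s["tcp_pos"] if p is None else p; rot=s["tool_rot"] if rot is None else rot
    A=R.from_rotvec(rot); yw=np.radians(yaw); Y=np.array([np.cos(yw),np.sin(yw),0]); X=np.array([0,0,-1.])
    B=R.from_matrix(np.stack([X,Y,np.cross(X,Y)],1))
    print("shift",np.round(A.inv().apply(np.array([x,y,z])-p)/1000,4),"turn",np.round((A.inv()*B).as_rotvec(degrees=True),1))
def now():
    s=arm.read_state(); A=R.from_rotvec(s["tool_rot"]); Y=A.apply([0,1,0]); X=A.apply([1,0,0])
    print("t",round(s["time_s"],2),"tcp",np.round(s["tcp_pos"],1),"yaw",round(np.degrees(np.arctan2(Y[1],Y[0])),1),"xax",np.round(X,3),"q",np.round(s["q"],2),"F",np.round(s["wrist_force"],1),"w",round(s["width"],1))
E
python3 - <<'E'
from h import *
now(); print("tip",arm.tip_reach,[a for a in dir(arm) if a[0]!='_'])
for n in("top","scene"):
    f=grab_frame(n); P=cloud(f); hsv=cv2.cvtColor(f["color"],cv2.COLOR_BGR2HSV)
    for k,zr in {"green_tray":(-3,18),"white_tray":(-3,18),"yellow_tray":(-3,18),"wood_rest":(6,18)}.items():
        for r in silhouettes(k,f)[:2]:
            m=r["mask"]&(P[...,2]>zr[0])&(P[...,2]<zr[1]); Q=P[m]
            if len(Q)<50: continue
            # reproject outline at rim height for a min-area rect
            c,h=cv2.findContours(m.astype(np.uint8),0,1); cc=max(c,key=cv2.contourArea).reshape(-1,2)
            z=12 if k=="wood_rest" else 10
            W=np.array([at_z(f,u,v,z)[:2] for u,v in cc],np.float32)
            print(n,k,round(r["conf"],2),m.sum(),"rect",[np.round(a,1) for a in cv2.minAreaRect(W)],"circ",np.round(cv2.minEnclosingCircle(W)[0]),round(cv2.minEnclosingCircle(W)[1],1),"zmed",np.round(np.median(Q[:,2]),1))
    for k in("knob_mid","grip_mid","brass_mid","nylon_mid","alu_mid","riser_mid"):
        for r in silhouettes(k,f)[:3]:
            m=r["mask"]; Q=P[m]; zt=np.nanpercentile(Q[:,2],90); T=Q[(Q[:,2]>zt-4)&(Q[:,2]<zt+4)]
            print(n,k,round(r["conf"],2),m.sum(),"top z",round(zt,1),"mean",np.round(np.nanmean(T,0),1),"mid",np.round((T.max(0)+T.min(0))/2,1),"ext",np.round(np.ptp(T,axis=0),1))
E
```

```text
t 1.1 tcp [148.7 632.7 239.3] yaw 76.8 xax [-0. -0. -1.] q [ 1.29  0.48  1.6   0.    1.07 -0.05] F [-0.4 -0.1 -0.2] w 85.5
tip 8.0 ['MotionError', 'close_job', 'read_state', 'tip_reach']
top green_tray 0.81 2177 rect [array([ 388.1, -317.3]), array([121.3, 121.1]), np.float64(1.4)] circ [ 388. -317.] 81.7 zmed 3.4
top white_tray 0.66 2066 rect [array([551.8, 376.7]), array([122.8, 120.8]), np.float64(77.0)] circ [552. 376.] 82.8 zmed 3.4
top yellow_tray 0.97 2131 rect [array([386.7, 316.2]), array([121.4, 120.8]), np.float64(80.9)] circ [386. 317.] 80.8 zmed 3.5
top wood_rest 0.71 1421 rect [array([ 574.9, -362.2]), array([110.3, 112.6]), np.float64(88.5)] circ [ 573. -362.] 58.1 zmed 11.6
top knob_mid 0.19 2312 top z 8.8 mean [ 388.9 -316.8    7.4] mid [ 387.9 -319.3    8.8] ext [119.3 123.7   8. ]
top grip_mid 0.84 1223 top z 225.6 mean [484.6  21.3 226. ] mid [485.1  22.1 225.7] ext [25.1 37.5  7.7]
top grip_mid 0.71 151 top z 126.4 mean [473.5  21.4 126.7] mid [473.6  21.5 126.5] ext [ 7.2 26.   6.4]
top brass_mid 0.72 170 top z 127.8 mean [474.8  21.9 127.4] mid [475.8  22.7 127
[... 1208 characters left out ...]
586.7  16.6 215.8] mid [576.3  19.7 217.1] ext [200.6  55.2   8. ]
scene brass_mid 0.6 476 top z 127.7 mean [488.3  29.7 127.2] mid [486.8  29.4 127.9] ext [33.7 23.3  7.4]
scene nylon_mid 0.59 651 top z 25.5 mean [325.1 113.5  24.4] mid [324.6 113.5  25.2] ext [44.4 45.1  7.3]
scene nylon_mid 0.59 950 top z 25.4 mean [652.2 172.8  24.2] mid [651.9 172.2  25.1] ext [43.9 45.   7.5]
scene nylon_mid 0.54 297 top z 88.5 mean [495.9  38.3  86.9] mid [488.2  29.6  88.3] ext [60.3 55.3  7.5]
scene alu_mid 0.89 387 top z 63.8 mean [499.6  40.   61.8] mid [490.5  29.6  63.7] ext [66.1 66.3  7.9]
scene riser_mid 0.71 392 top z 37.3 mean [504.7  40.3  35.7] mid [492.   29.8  36.9] ext [74.3 77.8  7.2]
```

```bash
python3 - <<'E'
from h import *
for n in("top","scene"):
    f=grab_frame(n); P=cloud(f)
    for nm,c,zl,zh in(("knob",(664,2),208,222),("grip",(552,13),205,222),("arm/column",(608,7),150,205)):
        m=(np.hypot(P[...,0]-c[0],P[...,1]-c[1])<(26 if nm!="arm/column" else 30))&(P[...,2]>zl)&(P[...,2]<zh)
        c_,_=cv2.findContours(m.astype(np.uint8),0,1)
        if not c_: continue
        cc=max(c_,key=cv2.contourArea).reshape(-1,2); z=np.median(P[m][:,2])
        W=np.array([at_z(f,u,v,z)[:2] for u,v in cc],np.float32)
        print(n,nm,m.sum(),"z",round(z,1),np.round(P[m].mean(0),1),"circ",np.round(cv2.minEnclosingCircle(W)[0],1),round(cv2.minEnclosingCircle(W)[1],1))
f=grab_frame("top"); a=cv2.resize(f["color"][130:290,250:400],None,fx=4,fy=4,interpolation=cv2.INTER_CUBIC)[:600]
f=grab_frame("scene"); b=cv2.resize(f["color"][180:340,220:420],None,fx=4,fy=4,interpolation=cv2.INTER_CUBIC)[:600]
cv2.imwrite("pics/c1.png",b); cv2.imwrite("pics/c2.png",a)
E
```

```text
top knob 103 z 213.8 [ 6.637e+02 -4.000e-01  2.138e+02] circ [ 6.636e+02 -1.000e-01] 13.5
top grip 63 z 212.7 [547.5  13.3 212.6] circ [547.5  12.8] 10.2
top arm/column 417 z 176.7 [606.2   6.2 176. ] circ [605.4   8.3] 29.8
scene knob 170 z 214.7 [665.2   5.  214.5] circ [665.4   5.1] 14.8
scene grip 97 z 213.4 [549.7  18.7 212.5] circ [551.2  20. ] 13.3
scene arm/column 719 z 176.0 [611.9  16.1 173.6] circ [612.3  17.7] 33.1
```

View pics/c1.png

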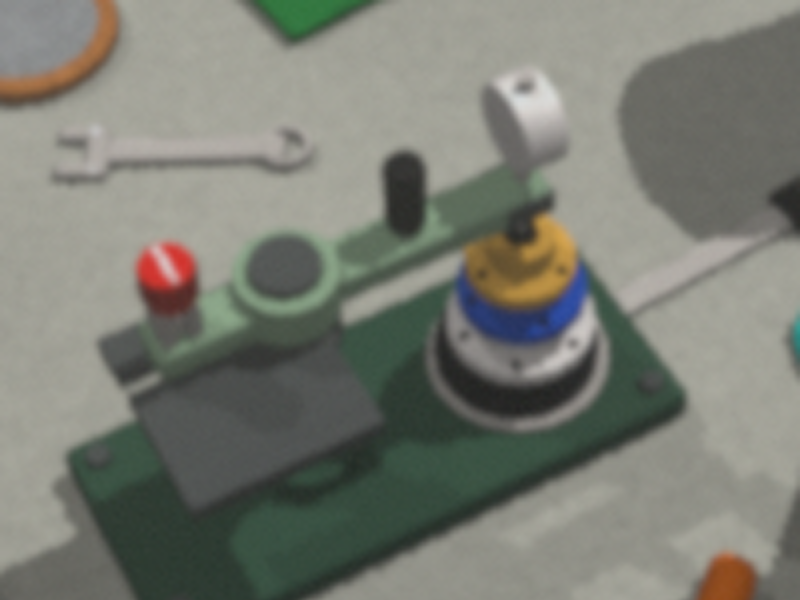

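The crop shows the knob at (167,275), grip (403,195), dial (525,115) and the stack below it. The two cameras disagree by about (2, 5.5) mm, so I'll check both against the gripper once it's over the knob.

```bash
python3 - <<'E'
from h import *
go(664,2,290,83.5)
E
```

```text
shift [-0.0507 -0.4961  0.646 ] turn [-6.7 -0.  -0. ]
```

Emit:
arm_command --pt "0.06 -0.0507 -0.4961 0.646 -6.7 0 0" --pt "0.06 -0.0507 -0.4961 0.646 -6.7 0 0" --pt "0.06 -0.0507 -0.4961 0.646 -6.7 0 0" --pt "0.06 -0.0507 -0.4961 0.646 -6.7 0 0" --pt "0.06 -0.0507 -0.4961 0.646 -6.7 0 0" --pt "0.06 -0.0507 -0.4961 0.646 -6.7 0 0" --pt "0.06 -0.0507 -0.4961 0.646 -6.7 0 0" --pt "0.06 -0.0507 -0.4961 0.646 -6.7 0 0" --force 40

```text
time_s: 3.2
tcp_pos: [402.3, 322.0, 264.6]
tool_rot: [0.09, 1.568, -0.089]
wrist_force: [0.6, 1.0, -0.3]
width: 60.3
```

```bash
python3 - <<'E'
from h import *
now(); go(664,2,290,83.5)
E
```

```text
t 3.2 tcp [402.3 322.  264.6] yaw 83.5 xax [ 0.001  0.    -1.   ] q [ 0.62  0.26  1.87  0.    1.01 -0.84] F [ 0.6  1.  -0.3] w 60.3
shift [-0.0254 -0.2882  0.2963] turn [-0.  0. -0.]
```

Emit:
arm_command --pt "0.06 -0.0254 -0.28 0.288 0 0 0" --pt "0.06 -0.0254 -0.28 0.288 0 0 0" --pt "0.06 -0.0254 -0.28 0.288 0 0 0" --pt "0.06 -0.0254 -0.28 0.288 0 0 0" --pt "0.06 -0.0254 -0.28 0.288 0 0 0" --pt "0.06 -0.0254 -0.28 0.288 0 0 0" --pt "0.06 -0.0254 -0.28 0.288 0 0 0" --pt "0.06 -0.0254 -0.28 0.288 0 0 0"

```text
time_s: 4.0
tcp_pos: [655.1, 12.7, 289.7]
tool_rot: [0.09, 1.569, -0.09]
wrist_force: [0.5, 0.3, 0.5]
width: 60.0
```

Emit:
arm_command --pt "0.06 0 0 0 0 0 0" --pt "0.06 0 0 0 0 0 0" --pt "0.06 0 0 0 0 0 0"

```text
time_s: 4.3
tcp_pos: [653.4, 15.2, 289.2]
tool_rot: [0.09, 1.57, -0.089]
wrist_force: [0.8, -0.2, 1.2]
width: 60.0
```

```bash
python3 - <<'E'
from h import *
now(); go(664,2,260,83.5)
s=arm.read_state(); p=s["tcp_pos"]
for n in("top","scene"):
    f=grab_frame(n); P=cloud(f); print(n,"cam",np.round(ray(f,0,0)[0]))
    m=(np.hypot(P[...,0]-p[0],P[...,1]-p[1])<150)&(P[...,2]>p[2]-20)
    for lo in range(-15,180,15):
        q=P[m&(P[...,2]>p[2]+lo)&(P[...,2]<p[2]+lo+15)]
        if len(q)>5: print(lo,len(q),np.round(np.percentile(q,[2,98],axis=0)[:,:2]-p[:2],1).tolist())
    u=f["fx"]; W=np.array(f["world_to_cam"]); c=W[:3,:3]@p+W[:3,3]; uu=f["cx"]+u*c[0]/-c[2]; vv=f["cy"]-u*c[1]/-c[2]; print("px",uu,vv)
    u0,v0=int(np.clip(uu-75,0,480)),int(np.clip(vv-70,0,360)); a=f["color"][v0:v0+120,u0:u0+150].copy()
    cv2.imwrite(f"pics/g_{n}.png",cv2.resize(a,None,fx=4,fy=4,interpolation=cv2.INTER_CUBIC))
E
cd pics; python3 -c "
import cv2,numpy as np
cv2.imwrite('g.png',cv2.resize(np.hstack([cv2.imread('g_top.png'),cv2.imread('g_scene.png')]),(800,320)))"
```

```text
t 4.3 tcp [653.4  15.2 289.2] yaw 83.5 xax [-0.001  0.    -1.   ] q [-0.02  0.44  1.53  0.    1.17 -1.48] F [ 0.8 -0.2  1.2] w 60.0
shift [ 0.0291 -0.0119  0.012 ] turn [-0. -0. -0.]
top cam [ 320.   -3. 1507.]
0 17 [[-14.1, -43.0], [1.5, 40.2]]
15 16 [[-14.8, -41.0], [-5.2, 35.4]]
30 32 [[-16.3, -47.9], [-0.4, 53.1]]
45 129 [[-18.7, -57.9], [10.5, 58.1]]
60 76 [[-19.3, -55.6], [-3.2, 61.5]]
75 58 [[-19.1, -58.0], [14.5, 64.9]]
90 177 [[-15.0, -57.6], [18.7, 65.3]]
105 6 [[-14.2, -39.8], [0.8, 44.8]]
120 44 [[-37.2, -30.0], [-25.2, 22.0]]
135 28 [[-37.6, -23.0], [-29.8, 17.4]]
165 6 [[-43.3, -47.3], [-11.8, 32.6]]
px 316.367327717274 154.2876911495017
scene cam [883. 523. 918.]
-15 8 [[-0.8, -30.8], [12.2, 37.1]]
0 114 [[-12.7, -34.0], [14.6, 45.5]]
15 96 [[-1.3, -33.8], [14.9, 46.0]]
30 55 [[2.0, -37.3], [17.8, 57.3]]
45 179 [[-3.8, -52.8], [19.0, 64.8]]
60 216 [[-11.9, -26.4], [20.1, 67.0]]
75 240 [[-13.9, -14.2], [20.3, 69.1]]
90 444 [[-15.5, 11.4], [20.8, 70.0]]
105 137 [[-5.4, 24.2], [14.7, 43.8]]
120 357 [[-24.6, -1.5], [37.4, 39.6]]
135 427 [[-26.4, -1.1], [37.4, 39.2]]
150 500 [[-25.8, -0.3], [37.4, 39.3]]
165 138 [[-17.5, 8.3], [36.5, 38.0]]
px 265.429238743796 219.42814240197848
```

View pics/g.png

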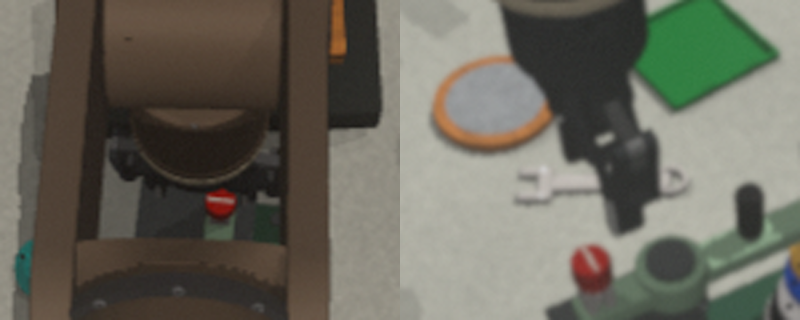

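The left half (top camera) shows the gripper mostly hidden. The right half (scene camera) shows the jaws beyond the knob at about (590,270) in the crop. The finger-back position fits the scene camera to within about 1 mm, so I'll weight that one. Next I lower over the knob and use the closing force to check centring.

```bash
python3 - <<'E'
from h import *
go(664.5,3.5,240,83.5)
E
```

```text
shift [ 0.0495 -0.0109  0.0124] turn [ 0. -0. -0.]
```

Emit:
arm_command --pt "0.06 0.0 -0.0109 0.0124 0 0 0" --pt "0.06 0.03 -0.0109 0.0124 0 0 0" --pt "0.06 0.06 -0.0109 0.0124 0 0 0" --pt "0.06 0.09 -0.0109 0.0124 0 0 0" --pt "0.06 0.09 -0.0109 0.0124 0 0 0" --pt "0.04 0.09 -0.0109 0.0124 0 0 0" --pt "0.034 0.09 -0.0109 0.0124 0 0 0" --pt "0.034 0.09 -0.0109 0.0124 0 0 0" --force 20

```text
time_s: 5.2
tcp_pos: [666.1, 2.4, 201.2]
tool_rot: [0.089, 1.566, -0.089]
wrist_force: [0.5, 0.2, -0.2]
width: 34.0
```

Emit:
arm_command --pt "0.03 0 0 0 0 0 0" --pt "0.027 0 0 0 0 0 0" --pt "0.024 0 0 0 0 0 0" --pt "0.024 0 0 0 0 0 0" --force 20

```text
time_s: 5.6
tcp_pos: [665.5, 2.3, 200.2]
tool_rot: [0.089, 1.568, -0.089]
wrist_force: [-0.8, -0.4, 6.1]
width: 24.9
```

```bash
python3 - <<'E'
from h import *
now()
f=grab_frame("scene"); cv2.imwrite("pics/k1.png",cv2.resize(f["color"][180:300,200:360],None,fx=4,fy=4,interpolation=cv2.INTER_CUBIC))
E
```

```text
t 5.6 tcp [665.5   2.3 200.2] yaw 83.5 xax [ 0.001 -0.    -1.   ] q [-0.04  0.54  1.6  -0.    1.   -1.5 ] F [-0.8 -0.4  6.1] w 24.9
```

View pics/k1.png

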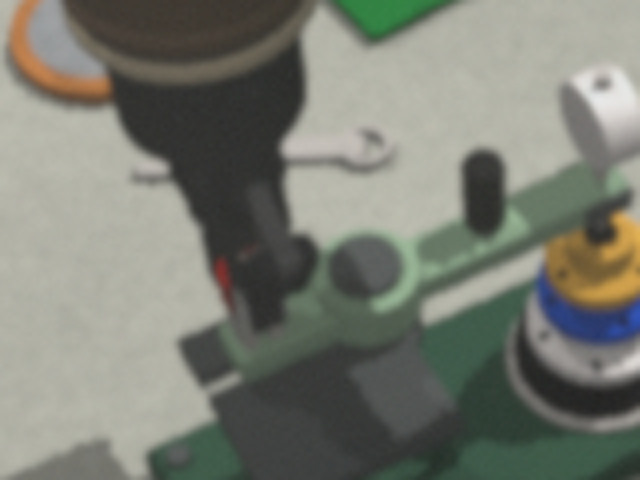

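Lateral force is about zero, so the knob's true y is 2.3, midway between the cameras. I'll grip harder, lift 10.5 mm and twist 65° clockwise.

Emit:
arm_command --pt "0.015 0 0 0 0 0 0" --pt "0.015 0 0 0 0 0 0" --pt "0.015 -0.003 0 0 0 0 0" --pt "0.015 -0.006 0 0 0 0 0" --pt "0.015 -0.009 0 0 0 0 0" --pt "0.015 -0.0105 0 0 0 0 0" --pt "0.015 -0.0105 0 0 0 0 0" --force 60

```text
time_s: 6.35
tcp_pos: [665.2, 2.4, 209.9]
tool_rot: [0.089, 1.569, -0.089]
wrist_force: [5.1, -0.2, -8.2]
width: 23.8
```

```bash
python3 - <<'E'
from h import *
now()
E
```

```text
t 6.35 tcp [665.2   2.4 209.9] yaw 83.5 xax [ 0.  0. -1.] q [-0.04  0.53  1.59  0.    1.02 -1.5 ] F [ 5.1 -0.2 -8.2] w 23.8
```

Emit:
arm_command --pt "0.015 0 0 0 8 0 0" --pt "0.015 0 0 0 16 0 0" --pt "0.015 0 0 0 24 0 0" --pt "0.015 0 0 0 32 0 0" --pt "0.015 0 0 0 40 0 0" --pt "0.015 0 0 0 48 0 0" --pt "0.015 0 0 0 56 0 0" --pt "0.015 0 0 0 64 0 0"

```text
time_s: 7.15
tcp_pos: [664.7, 2.3, 209.5]
tool_rot: [0.959, 1.35, -0.96]
wrist_force: [0.7, -1.3, -7.2]
width: 24.0
```

Emit:
arm_command --pt "0.015 0 0 0 4 0 0" --pt "0.015 0 0 0 4 0 0"

```text
time_s: 7.35
tcp_pos: [664.7, 2.3, 209.5]
tool_rot: [1.008, 1.325, -1.01]
wrist_force: [0.6, -1.2, -7.9]
width: 24.2
```

```bash
python3 - <<'E'
from h import *
now(); print(arm.read_state()["moment"])
E
```

```text
t 7.35 tcp [664.7   2.3 209.5] yaw 15.4 xax [-0.001 -0.    -1.   ] q [-0.04  0.53  1.59 -0.    1.02 -0.31] F [ 0.6 -1.2 -7.9] w 24.2
[-0.12986448 -0.15703699 -0.05212835]
```

Emit:
arm_command --pt "0.015 0.001 0 0 0 0 0" --pt "0.015 0.002 0 0 0 0 0" --pt "0.015 0.003 0 0 0 0 0" --pt "0.03 0.003 0 0 0 0 0" --pt "0.05 0.003 0 0 0 0 0" --pt "0.06 0.003 0 0 0 0 0" --pt "0.06 -0.04 0 0 0 0 0" --pt "0.06 -0.08 0 0 0 0 0"

```text
time_s: 8.15
tcp_pos: [664.6, 2.5, 290.2]
tool_rot: [1.007, 1.327, -1.009]
wrist_force: [1.2, 0.2, 0.6]
width: 60.2
```

```bash
python3 - <<'E'
from h import *
now()
for n in("scene","top"):
    f=grab_frame(n); P=cloud(f); d=(2,2.7) if n=="scene" else (0,-2.5)
    hsv=cv2.cvtColor(f["color"],cv2.COLOR_BGR2HSV)
    m=(np.hypot(P[...,0]-664.5-d[0],P[...,1]-2.3-d[1])<18)&(P[...,2]>195)&(P[...,2]<235); print(n,m.sum(),np.round(np.percentile(P[m][:,2],[50,75,90,97]),1))
    if n=="scene": cv2.imwrite("pics/k2.png",cv2.resize(f["color"][200:290,220:340],None,fx=5,fy=5,interpolation=cv2.INTER_CUBIC))
E
```

```text
t 8.15 tcp [664.6   2.5 290.2] yaw 15.5 xax [-0.002  0.    -1.   ] q [-0.04  0.46  1.5   0.    1.18 -0.31] F [1.2 0.2 0.6] w 60.2
scene 243 [221.5 223.2 224.2 224.9]
top 42 [220.5 222.8 225.  226.3]
```

View pics/k2.png

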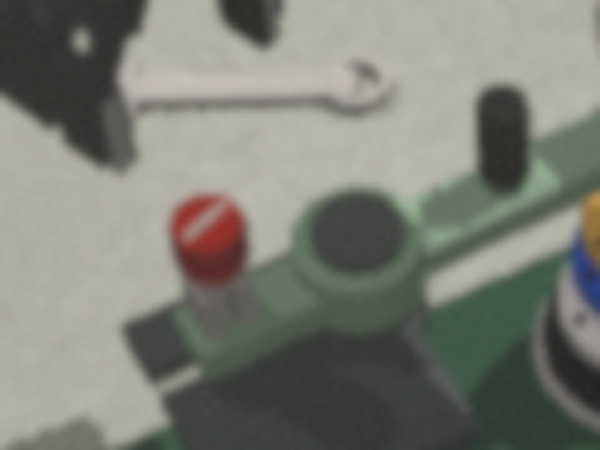

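The knob now stands at (208,235) in the crop with its stripe turned, top at about 224 mm (9 mm up), so it is latched. Now the grip.

```bash
python3 - <<'E'
from h import *
go(548.8,16,290,-96.75)
E
```

```text
shift [ 0.0048 -0.1111 -0.045 ] turn [112.2  -0.4  -0.5]
```

Emit:
arm_command --pt "0.05 0.0 -0.1111 -0.045 112.2 -0.1 0" --pt "0.05 0.0 -0.1111 -0.045 112.2 -0.1 0" --pt "0.05 0.0 -0.1111 -0.045 112.2 -0.1 0" --pt "0.05 0.0 -0.1111 -0.045 112.2 -0.1 0" --pt "0.05 0.0 -0.1111 -0.045 112.2 -0.1 0" --pt "0.05 0.0 -0.1111 -0.045 112.2 -0.1 0" --pt "0.05 0.0 -0.1111 -0.045 112.2 -0.1 0" --pt "0.05 0.0 -0.1111 -0.045 112.2 -0.1 0"

```text
time_s: 9.05
tcp_pos: [546.1, 16.2, 289.8]
tool_rot: [1.857, 0.609, -1.857]
wrist_force: [-0.5, -0.7, 0.4]
width: 49.8
```

Emit:
arm_command --pt "0.05 0 0 0 8 0 0" --pt "0.05 0 0 0 16 0 0" --pt "0.05 0 0 0 24 0 0" --pt "0.05 0 0 0 32 0 0" --pt "0.05 0 0 0 40 0 0" --pt "0.05 0 0 0 43.5 0 0" --pt "0.05 0 0 0 43.5 0 0"

```text
time_s: 9.75
tcp_pos: [546.1, 16.1, 289.8]
tool_rot: [-2.16, 0.13, 2.161]
wrist_force: [-0.0, 0.9, -0.3]
width: 50.0
```

```bash
python3 - <<'E'
from h import *
now(); go(548.8,16,186,-96.75)
E
```

```text
t 9.75 tcp [546.1  16.1 289.8] yaw -96.8 xax [-0.    -0.001 -1.   ] q [-0.03  0.28  1.77 -0.    1.08  1.67] F [-0.   0.9 -0.3] w 50.0
shift [ 0.1038 -0.0003 -0.0027] turn [-0.1  0.  -0.1]
```

Emit:
arm_command --pt "0.05 0.04 0 -0.0027 0 0 0" --pt "0.05 0.08 0 -0.0027 0 0 0" --pt "0.05 0.1 0 -0.0027 0 0 0" --pt "0.05 0.104 0 -0.0027 0 0 0" --pt "0.03 0.104 0 -0.0027 0 0 0" --pt "0.018 0.104 0 -0.0027 0 0 0" --pt "0.015 0.104 0 -0.0027 0 0 0" --pt "0.015 0.104 0 -0.0027 0 0 0" --force 20

```text
time_s: 10.55
tcp_pos: [549.3, 14.9, 187.3]
tool_rot: [-2.164, 0.129, 2.16]
wrist_force: [-1.1, -8.8, -2.4]
width: 19.4
```

```bash
python3 - <<'E'
from h import *
now(); s=arm.read_state(); print(s["moment"])
E
```

```text
t 10.55 tcp [549.3  14.9 187.3] yaw -96.7 xax [ 0.002 -0.002 -1.   ] q [-0.03  0.4   1.88 -0.    0.85  1.66] F [-1.1 -8.8 -2.4] w 19.4
[-1.33167626  0.17741297  0.00745358]
```

Emit:
arm_command --pt "0.015 0 0.0076 -0.0005 -7 0 0" --pt "0.015 0 0.015 -0.0018 -14 0 0" --pt "0.015 0 0.0222 -0.0041 -21 0 0" --pt "0.015 0 0.0291 -0.0073 -28 0 0" --pt "0.015 0 0.0356 -0.0112 -35 0 0" --pt "0.015 0 0.0415 -0.0159 -42 0 0" --pt "0.015 0 0.0468 -0.0213 -49 0 0" --pt "0.015 0 0.0514 -0.0273 -56 0 0"

```text
time_s: 11.35
tcp_pos: [570.1, -38.3, 187.3]
tool_rot: [1.708, 0.787, -1.707]
wrist_force: [-0.7, 7.0, -2.4]
width: 19.5
```

```bash
python3 - <<'E'
from h import *
now()
E
```

```text
t 11.35 tcp [570.1 -38.3 187.3] yaw -40.5 xax [ 0.001 -0.    -1.   ] q [-0.12  0.43  1.83 -0.    0.88  0.59] F [-0.7  7.  -2.4] w 19.5
```

Emit:
arm_command --pt "0.015 0 0.0076 -0.0005 -7 0 0" --pt "0.015 0 0.015 -0.0018 -14 0 0" --pt "0.015 0 0.0222 -0.0041 -21 0 0" --pt "0.015 0 0.0291 -0.0073 -28 0 0" --pt "0.015 0 0.0356 -0.0112 -35 0 0" --pt "0.015 0 0.0415 -0.0159 -42 0 0" --pt "0.015 0 0.0468 -0.0213 -49 0 0" --pt "0.015 0 0.0468 -0.0213 -49 0 0"

```text
time_s: 12.15
tcp_pos: [619.9, -52.1, 187.2]
tool_rot: [1.099, 1.275, -1.098]
wrist_force: [-2.8, 7.0, 0.6]
width: 19.5
```

Emit:
arm_command --pt "0.025 0 0 0 0 0 0" --pt "0.045 0 0 0 0 0 0" --pt "0.05 0 0 0 0 0 0" --pt "0.05 -0.04 0 0 0 0 0" --pt "0.05 -0.08 0 0 0 0 0" --pt "0.05 -0.12 0 0 0 0 0" --pt "0.05 -0.12 0.0 0 0 0 0"

```text
time_s: 12.85
tcp_pos: [621.7, -53.3, 312.1]
tool_rot: [1.105, 1.265, -1.098]
wrist_force: [-0.0, -0.2, -0.4]
width: 50.0
```

```bash
python3 - <<'E'
from h import *
now()
for n in("top","scene"):
    f=grab_frame(n); P=cloud(f); off=np.array([1,2.5,0]) if n=="top" else np.array([-.8,-2.8,0]); P=P+off
    for nm,zl,zh in(("brasstop",123,132),("brassfl",106,114),("nylfl",82,91),("alufl",57,64),("riserfl",31,38)):
        m=(np.hypot(P[...,0]-484,P[...,1]-22)<60)&(P[...,2]>zl)&(P[...,2]<zh)
        c_,_=cv2.findContours(m.astype(np.uint8),0,1)
        if not c_ or m.sum()<10: continue
        cc=np.vstack([k.reshape(-1,2) for k in c_ if len(k)>3]); z={"brasstop":127,"brassfl":110,"nylfl":86,"alufl":60,"riserfl":35}[nm]
        W=np.array([(at_z(f,u,v,z)+off)[:2] for u,v in cc],np.float32)
        C,r=cv2.minEnclosingCircle(W); print(n,nm,m.sum(),np.round(C,1),round(r,1),"mean",np.round(P[m].mean(0),1))
    cv2.imwrite(f"pics/s_{n}.png",f["color"])
    for k in("brass_mid","nylon_mid","alu_mid","riser_mid"):
        z=dict(brass_mid=114,nylon_mid=89,alu_mid=64,riser_mid=38.5)[k]
        for r in spot_point(k,f)[:3]: print(n,k,round(r["conf"],2),np.round(at_z(f,*r["location"],z)+off,1))
E
```

```text
t 12.85 tcp [621.7 -53.3 312.1] yaw 8.2 xax [ 0.009 -0.002 -1.   ] q [-0.13  0.38  1.58 -0.    1.18 -0.28] F [-0.  -0.2 -0.4] w 50.0
top nylon_mid 0.91 [644.2 169.1  89. ]
top nylon_mid 0.43 [385.4 305.1  89. ]
top nylon_mid 0.19 [541.8 363.9  89. ]
top alu_mid 0.67 [381.4 311.6  64. ]
scene brasstop 203 [486.7  22.6] 18.7 mean [486.2  22.4 127. ]
scene brassfl 282 [486.4  22.4] 29.4 mean [491.8  28.5 110.2]
scene nylfl 275 [486.2  24.2] 34.1 mean [493.6  35.7  85.9]
scene alufl 300 [485.6  23.6] 38.5 mean [496.7  37.4  60.3]
scene riserfl 326 [489.8  24.2] 44.4 mean [502.6  37.6  34.8]
scene brass_mid 0.87 [484.5  18.3 114. ]
scene nylon_mid 0.9 [481.5  17.2  89. ]
scene nylon_mid 0.88 [671.7 197.3  89. ]
scene nylon_mid 0.74 [368.8 141.2  89. ]
scene alu_mid 0.74 [485.8  25.6  64. ]
scene riser_mid 0.97 [489.4  17.2  38.5]
```

View pics/s_scene.png

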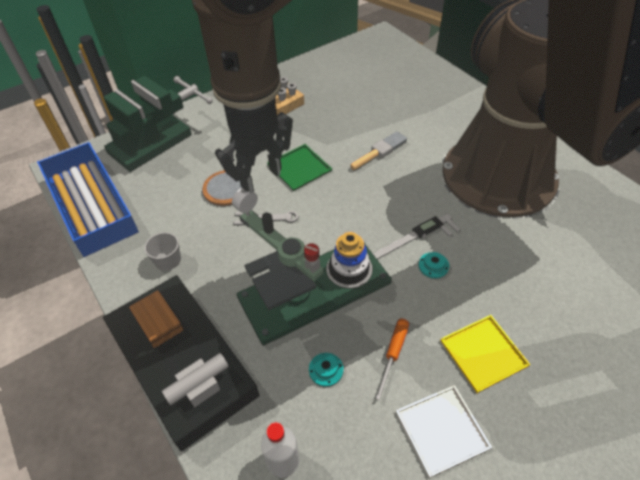

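The dial arm has swung about 105°, with the gauge at (242,198) and the red knob latched at (312,251). The stack stands free at (350,262). With the camera offsets corrected, both views agree on the stack and tray positions within about 1 mm. Next, the brass cap.

```bash
python3 - <<'E'
from h import *
go(486,22,200,0)
E
```

```text
shift [ 0.1054 -0.1207 -0.0932] turn [8.2 0.  0.1]
```

Emit:
arm_command --pt "0.055 0.0 -0.04 -0.031 8.2 0 0" --pt "0.055 0.0 -0.08 -0.062 8.2 0 0" --pt "0.055 0.0 -0.1207 -0.0932 8.2 0 0" --pt "0.055 0.04 -0.1207 -0.0932 8.2 0 0" --pt "0.055 0.08 -0.1207 -0.0932 8.2 0 0" --pt "0.055 0.105 -0.1207 -0.0932 8.2 0 0" --pt "0.055 0.105 -0.1207 -0.0932 8.2 0 0" --pt "0.055 0.105 -0.1207 -0.0932 8.2 0 0"

```text
time_s: 14.15
tcp_pos: [486.5, 22.0, 201.3]
tool_rot: [1.208, 1.209, -1.21]
wrist_force: [1.8, -0.3, 1.2]
width: 55.1
```

```bash
python3 - <<'E'
from h import *
now(); go(486,22,119.5,0)
E
```

```text
t 14.15 tcp [486.5  22.  201.3] yaw 0.0 xax [-0.001 -0.001 -1.   ] q [-0.02  0.3   2.   -0.    0.84 -0.02] F [ 1.8 -0.3  1.2] w 55.1
shift [ 0.0818 -0.0004 -0.0001] turn [0.  0.1 0.1]
```

Emit:
arm_command --pt "0.055 0.03 0 0 0 0 0" --pt "0.055 0.06 0 0 0 0 0" --pt "0.055 0.075 0 0 0 0 0" --pt "0.055 0.0815 0 0 0 0 0" --pt "0.055 0.0815 0 0 0 0 0" --pt "0.045 0.0815 0 0 0 0 0" --pt "0.038 0.0815 0 0 0 0 0" --pt "0.038 0.0815 0 0 0 0 0"

```text
time_s: 14.95
tcp_pos: [486.8, 21.9, 120.2]
tool_rot: [1.209, 1.208, -1.209]
wrist_force: [-0.8, 0.1, 0.2]
width: 38.0
```

Emit:
arm_command --pt "0.036 0 0 0 0 0 0" --pt "0.034 0 0 0 0 0 0" --pt "0.032 0 0 0 0 0 0" --pt "0.028 0 0 0 0 0 0" --pt "0.02 0 0 0 0 0 0" --force 30

```text
time_s: 15.45
tcp_pos: [486.2, 21.9, 119.8]
tool_rot: [1.208, 1.209, -1.21]
wrist_force: [-3.5, 0.4, 10.9]
width: 32.6
```

```bash
python3 - <<'E'
from h import *
now()
f=grab_frame("scene"); cv2.imwrite("pics/b1.png",cv2.resize(f["color"][190:300,280:430],None,fx=4,fy=4,interpolation=cv2.INTER_CUBIC))
E
```

```text
t 15.45 tcp [486.2  21.9 119.8] yaw 0.0 xax [-0.    -0.001 -1.   ] q [-0.02  0.43  2.08 -0.    0.64 -0.02] F [-3.5  0.4 10.9] w 32.6
```

View pics/b1.png

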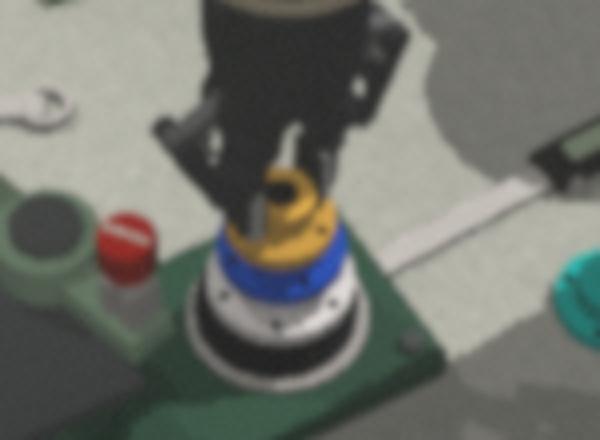

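Emit:
arm_command --pt "0.02 0 0 0 0 0 0" --pt "0.02 -0.003 0 0 0 0 0" --pt "0.02 -0.01 0 0 0 0 0" --pt "0.02 -0.03 0 0 0 0 0" --pt "0.02 -0.06 0 0 0 0 0" --pt "0.02 -0.09 0 0 0 0 0" --pt "0.02 -0.09 0 0 0 0 0" --pt "0.02 -0.09 0 0 0 0 0" --force 40

```text
time_s: 16.3
tcp_pos: [486.5, 22.0, 209.9]
tool_rot: [1.209, 1.208, -1.209]
wrist_force: [-0.4, 0.2, -3.3]
width: 32.3
```

```bash
python3 - <<'E'
from h import *
now(); go(388.8,-314.4,120,0)
f=grab_frame("scene");P=cloud(f); off=np.array([-.8,-2.8,0])
for nm,zl,zh,z in(("nyltop",97,104,101),("nylfl",82,91,86),("alufl",57,64,60),("riserfl",31,38,35)):
    m=(np.hypot(P[...,0]-487,P[...,1]-25)<60)&(P[...,2]>zl)&(P[...,2]<zh)
    cc=np.argwhere(m)[:,::-1]
    if len(cc)<10: continue
    W=np.array([(at_z(f,u,v,z)+off)[:2] for u,v in cc],np.float32); C,r=cv2.minEnclosingCircle(W); print(nm,m.sum(),np.round(C,1),round(r,1))
E
```

```text
t 16.3 tcp [486.5  22.  209.9] yaw 0.0 xax [ 0.001 -0.001 -1.   ] q [-0.02  0.29  1.99 -0.    0.86 -0.02] F [-0.4  0.2 -3.3] w 32.3
shift [ 0.0901 -0.0979  0.3363] turn [ 0.   0.1 -0.1]
nyltop 313 [485.2  22.6] 23.6
nylfl 339 [485.7  22.6] 34.7
alufl 296 [485.5  23.4] 38.4
riserfl 332 [487.8  22.2] 43.5
```

Emit:
arm_command --pt "0.02 0 -0.013 0.045 0 0 0" --pt "0.02 0 -0.026 0.09 0 0 0" --pt "0.02 0 -0.039 0.135 0 0 0" --pt "0.02 0 -0.052 0.18 0 0 0" --pt "0.02 0 -0.065 0.225 0 0 0" --pt "0.02 0 -0.078 0.27 0 0 0" --pt "0.02 0 -0.091 0.31 0 0 0" --pt "0.02 0 -0.0979 0.3363 0 0 0"

```text
time_s: 17.15
tcp_pos: [386.7, -316.4, 208.4]
tool_rot: [1.209, 1.21, -1.211]
wrist_force: [1.0, 0.7, -3.3]
width: 32.2
```

Emit:
arm_command --pt "0.02 0.0 0 0 0 0 0" --pt "0.02 0.03 0 0 0 0 0" --pt "0.02 0.07 0 0 0 0 0" --pt "0.02 0.11 0 0 0 0 0" --pt "0.02 0.15 0 0 0 0 0" --pt "0.02 0.17 0 0 0 0 0" --pt "0.02 0.17 0 0 0 0 0" --pt "0.02 0.17 0 0 0 0 0"

```text
time_s: 17.95
tcp_pos: [388.1, -313.7, 39.4]
tool_rot: [1.208, 1.211, -1.21]
wrist_force: [1.3, -0.5, -2.9]
width: 32.6
```

```bash
python3 - <<'E'
from h import *
now(); go(388.8,-314.4,21.5,0)
f=grab_frame("scene");P=cloud(f)
for z in (30,35,40,45,50): pass
m=(np.hypot(P[...,0]-389.6,P[...,1]+311.6)<32)&(P[...,2]>15)&(P[...,2]<70)
hsv=cv2.cvtColor(f["color"],cv2.COLOR_BGR2HSV); b=m&(hsv[...,0]>10)&(hsv[...,0]<30)&(hsv[...,1]>100)
Q=P[b]; print(b.sum(), np.round(np.percentile(Q,[2,50,98],axis=0)+[-.8,-2.8,0],1))
E
```

```text
t 17.95 tcp [ 388.1 -313.7   39.4] yaw 0.0 xax [-0.002  0.    -1.   ] q [-0.74  0.58  2.09 -0.    0.46 -0.74] F [ 1.3 -0.5 -2.9] w 32.6
shift [0.0179 0.0007 0.0007] turn [ 0.  -0.   0.1]
256 [[ 364.7 -326.9   23.4]
 [ 389.4 -301.    32.3]
 [ 414.4 -286.1   49.7]]
```

Emit:
arm_command --pt "0.02 0.008 0.0007 0.0007 0 0 0" --pt "0.02 0.014 0.0007 0.0007 0 0 0" --pt "0.02 0.0155 0.0007 0.0007 0 0 0" --pt "0.02 0.0165 0.0007 0.0007 0 0 0" --pt "0.02 0.0172 0.0007 0.0007 0 0 0" --pt "0.02 0.0172 0.0007 0.0007 0 0 0"

```text
time_s: 18.6
tcp_pos: [389.2, -315.3, 22.7]
tool_rot: [1.208, 1.209, -1.21]
wrist_force: [-0.2, 0.2, -3.6]
width: 32.3
```

Emit:
arm_command --pt "0.02 0.0004 0 0 0 0 0" --pt "0.02 0.0008 0 0 0 0 0" --pt "0.02 0.0008 0 0 0 0 0"

```text
time_s: 18.9
tcp_pos: [389.2, -315.3, 21.9]
tool_rot: [1.208, 1.209, -1.21]
wrist_force: [-0.0, -0.3, 0.5]
width: 32.5
```

Emit:
arm_command --pt "0.02 0.0003 0 0 0 0 0" --pt "0.02 0.0005 0 0 0 0 0" --pt "0.02 0.0005 0 0 0 0 0"

```text
time_s: 19.2
tcp_pos: [389.3, -315.3, 21.8]
tool_rot: [1.208, 1.208, -1.209]
wrist_force: [-1.8, 1.9, 13.8]
width: 32.5
```

Emit:
arm_command --pt "0.034 0 0 0 0 0 0" --pt "0.038 0 0 0 0 0 0" --pt "0.05 0 0 0 0 0 0" --pt "0.05 0 0 0 0 0 0" --pt "0.05 -0.02 0 0 0 0 0" --pt "0.05 -0.06 0 0 0 0 0" --pt "0.06 -0.11 0 0 0 0 0" --pt "0.06 -0.16 0 0 0 0 0"

```text
time_s: 20.0
tcp_pos: [388.7, -314.6, 182.7]
tool_rot: [1.208, 1.21, -1.21]
wrist_force: [0.9, -0.5, -0.8]
width: 60.0
```

Emit:
arm_command --pt "0.065 0 0.013 -0.045 0 0 0" --pt "0.065 0 0.026 -0.09 0 0 0" --pt "0.065 0 0.039 -0.135 0 0 0" --pt "0.065 0 0.052 -0.18 0 0 0" --pt "0.065 0 0.065 -0.225 0 0 0" --pt "0.065 0 0.078 -0.27 0 0 0" --pt "0.065 0 0.091 -0.315 0 0 0" --pt "0.065 0 0.0963 -0.3375 0 0 0"

```text
time_s: 20.8
tcp_pos: [486.1, 25.6, 181.0]
tool_rot: [1.207, 1.21, -1.208]
wrist_force: [-0.1, -0.7, -0.7]
width: 65.2
```

```bash
python3 - <<'E'
from h import *
now(); go(485.5,22.2,95.5,0)
f=grab_frame("scene");P=cloud(f)+np.array([-.8,-2.8,0])
for nm,c,zl,zh in(("brass top",(389,-315),25,35),("brass fl",(389,-315),9,17)):
    hsv=cv2.cvtColor(f["color"],cv2.COLOR_BGR2HSV); b=(np.hypot(P[...,0]-c[0],P[...,1]-c[1])<40)&(hsv[...,0]>10)&(hsv[...,0]<30)&(hsv[...,1]>100)&(P[...,2]>zl)&(P[...,2]<zh)
    W=P[b][:,:2].astype(np.float32); C,r=cv2.minEnclosingCircle(W); print(nm,b.sum(),np.round(C,1),round(r,1),"z",np.round(np.median(P[b][:,2]),1))
E
```

```text
t 20.8 tcp [486.1  25.6 181. ] yaw 0.1 xax [ 0.    -0.001 -1.   ] q [-0.01  0.33  2.02 -0.    0.79 -0.01] F [-0.1 -0.7 -0.7] w 65.2
shift [ 0.0855 -0.0006  0.0033] turn [ 0.1  0.  -0. ]
brass top 106 [ 388.  -315.3] 19.6 z 29.5
brass fl 158 [ 389.5 -314.9] 29.4 z 12.6
```

The brass cap is placed and centred: 389,-315, flange top 12.6, hub top 29.5. Next, the nylon bush.

Emit:
arm_command --pt "0.065 0.03 0 0 0 0 0" --pt "0.065 0.05 0 0 0 0 0" --pt "0.065 0.05 0 0 0 0 0" --pt "0.065 0.05 0 0 0 0 0"

```text
time_s: 21.25
tcp_pos: [485.2, 22.3, 131.1]
tool_rot: [1.208, 1.21, -1.21]
wrist_force: [-0.1, 1.1, 1.1]
width: 65.0
```

```bash
python3 - <<'E'
from h import *
now(); go(485.5,22.2,95.5,0)
E
```

```text
t 21.25 tcp [485.2  22.3 131.1] yaw 0.0 xax [-0.001 -0.001 -1.   ] q [-0.02  0.41  2.07 -0.    0.66 -0.01] F [-0.1  1.1  1.1] w 65.0
shift [0.0356 0.0003 0.0001] turn [0.  0.1 0.1]
```

Emit:
arm_command --pt "0.065 0.02 0 0 0 0 0" --pt "0.065 0.03 0 0 0 0 0" --pt "0.065 0.0356 0 0 0 0 0" --pt "0.06 0.0356 0 0 0 0 0" --pt "0.052 0.0356 0 0 0 0 0" --pt "0.048 0.0356 0 0 0 0 0" --pt "0.046 0.0356 0 0 0 0 0" --pt "0.044 0.0356 0 0 0 0 0" --force 20

```text
time_s: 22.05
tcp_pos: [485.5, 22.4, 95.6]
tool_rot: [1.208, 1.209, -1.209]
wrist_force: [-0.0, -0.2, 1.0]
width: 43.8
```

Emit:
arm_command --pt "0.042 0 0 0 0 0 0" --pt "0.038 0 0 0 0 0 0" --pt "0.03 0 0 0 0 0 0" --pt "0.03 0 0 0 0 0 0" --force 25

```text
time_s: 22.45
tcp_pos: [485.5, 22.4, 95.8]
tool_rot: [1.208, 1.209, -1.209]
wrist_force: [-1.7, -0.1, 8.8]
width: 42.7
```

Emit:
arm_command --pt "0.03 -0.002 0 0 0 0 0" --pt "0.03 -0.006 0 0 0 0 0" --pt "0.03 -0.02 0 0 0 0 0" --pt "0.03 -0.05 0 0 0 0 0" --pt "0.03 -0.09 0 0 0 0 0" --pt "0.03 -0.12 0 0 0 0 0" --pt "0.03 -0.12 0 0 0 0 0" --pt "0.03 -0.12 0 0 0 0 0"

```text
time_s: 23.25
tcp_pos: [485.6, 22.5, 215.8]
tool_rot: [1.209, 1.208, -1.208]
wrist_force: [-0.4, -0.7, -1.2]
width: 42.9
```

```bash
python3 - <<'E'
from h import *
now(); go(552.8,378.7,100,0)
f=grab_frame("scene");P=cloud(f); off=np.array([-.8,-2.8,0])
for nm,zl,zh,z in(("alutop",73,80,77),("alufl",57,64,60),("riserfl",31,38,35)):
    m=(np.hypot(P[...,0]-487,P[...,1]-25)<60)&(P[...,2]>zl)&(P[...,2]<zh)
    cc=np.argwhere(m)[:,::-1]
    if len(cc)<10: continue
    W=np.array([(at_z(f,u,v,z)+off)[:2] for u,v in cc],np.float32); C,r=cv2.minEnclosingCircle(W); print(nm,m.sum(),np.round(C,1),round(r,1))
hsv=cv2.cvtColor(f["color"],cv2.COLOR_BGR2HSV); b=(np.hypot(P[...,0]-487,P[...,1]-25)<70)&(hsv[...,0]>108)&(hsv[...,0]<130)&(hsv[...,1]>120)&(P[...,2]>120)
print(b.sum(),np.round(np.percentile(P[b],[2,50,98],axis=0)+off,1))
cv2.imwrite("pics/n1.png",cv2.resize(f["color"][140:300,260:460],None,fx=3.5,fy=3.5,interpolation=cv2.INTER_CUBIC))
E
```

```text
t 23.25 tcp [485.6  22.5 215.8] yaw 0.0 xax [ 0.001 -0.001 -1.   ] q [-0.02  0.28  1.99 -0.    0.87 -0.01] F [-0.4 -0.7 -1.2] w 42.9
shift [ 0.1156  0.0672 -0.3563] turn [ 0.   0.1 -0.1]
alutop 425 [485.3  22.5] 27.3
alufl 389 [485.8  22.8] 39.7
riserfl 337 [488.7  23.1] 43.9
505 [[459.9   7.3 204.2]
 [486.9  36.1 214. ]
 [515.3  52.4 224.1]]
```

View pics/n1.png

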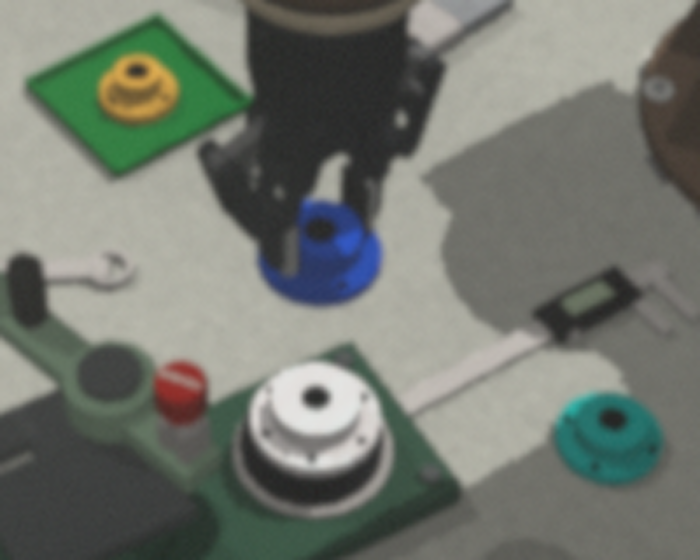

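The picture shows the bush held level at (320,255), brass cap in the green tray at (138,90), and aluminium and riser undisturbed at (315,430). On to the white tray.

Emit:
arm_command --pt "0.03 0 0.008 -0.044 0 0 0" --pt "0.03 0 0.017 -0.09 0 0 0" --pt "0.03 0 0.0255 -0.136 0 0 0" --pt "0.03 0 0.034 -0.182 0 0 0" --pt "0.03 0 0.0428 -0.228 0 0 0" --pt "0.03 0 0.0517 -0.274 0 0 0" --pt "0.03 0 0.06 -0.32 0 0 0" --pt "0.03 0 0.0672 -0.3563 0 0 0"

```text
time_s: 24.1
tcp_pos: [551.7, 381.1, 212.8]
tool_rot: [1.206, 1.21, -1.211]
wrist_force: [0.8, -0.6, -0.7]
width: 42.5
```

Emit:
arm_command --pt "0.03 0.0 0 0 0 0 0" --pt "0.03 0.04 0 0 0 0 0" --pt "0.03 0.085 0 0 0 0 0" --pt "0.03 0.13 0 0 0 0 0" --pt "0.03 0.16 0 0 0 0 0" --pt "0.03 0.176 0 0 0 0 0" --pt "0.03 0.176 0 0 0 0 0" --pt "0.03 0.176 0 0 0 0 0"

```text
time_s: 24.9
tcp_pos: [552.7, 378.7, 39.4]
tool_rot: [1.208, 1.209, -1.21]
wrist_force: [-0.3, -0.0, -0.5]
width: 42.9
```

```bash
python3 - <<'E'
from h import *
now(); go(552.8,378.7,21.8,0)
f=grab_frame("scene");P=cloud(f)+np.array([-.8,-2.8,0])
hsv=cv2.cvtColor(f["color"],cv2.COLOR_BGR2HSV); b=(np.hypot(P[...,0]-553,P[...,1]-379)<50)&(hsv[...,0]>108)&(hsv[...,0]<130)&(hsv[...,1]>120)
print(b.sum(),np.round(np.percentile(P[b],[2,50,98],axis=0),1))
E
```

```text
t 24.9 tcp [552.7 378.7  39.4] yaw 0.0 xax [-0.    -0.001 -1.   ] q [ 0.56  0.74  1.69 -0.    0.72  0.56] F [-0.3 -0.  -0.5] w 42.9
shift [ 0.0176  0.0001 -0.    ] turn [0.  0.1 0. ]
488 [[527.3 350.3  26.4]
 [558.9 394.   31.7]
 [582.  406.9 110.7]]
```

Emit:
arm_command --pt "0.03 0.009 0 0 0 0 0" --pt "0.03 0.015 0 0 0 0 0" --pt "0.03 0.0165 0 0 0 0 0" --pt "0.03 0.0172 0 0 0 0 0" --pt "0.03 0.0176 0 0 0 0 0" --pt "0.03 0.0176 0 0 0 0 0"

```text
time_s: 25.55
tcp_pos: [552.2, 378.5, 21.9]
tool_rot: [1.208, 1.209, -1.21]
wrist_force: [-2.6, -1.3, 5.9]
width: 42.6
```

Emit:
arm_command --pt "0.044 0 0 0 0 0 0" --pt "0.048 0 0 0 0 0 0" --pt "0.06 0 0 0 0 0 0" --pt "0.06 0 0 0 0 0 0" --pt "0.06 -0.02 0 0 0 0 0" --pt "0.065 -0.06 0 0 0 0 0" --pt "0.072 -0.11 0 0 0 0 0" --pt "0.072 -0.15 0 0 0 0 0"

```text
time_s: 26.35
tcp_pos: [552.7, 378.9, 173.8]
tool_rot: [1.209, 1.209, -1.209]
wrist_force: [0.8, 1.4, -0.4]
width: 72.0
```

Emit:
arm_command --pt "0.072 0 -0.008 0.044 0 0 0" --pt "0.072 0 -0.017 0.09 0 0 0" --pt "0.072 0 -0.0255 0.136 0 0 0" --pt "0.072 0 -0.034 0.182 0 0 0" --pt "0.072 0 -0.0428 0.228 0 0 0" --pt "0.072 0 -0.0517 0.274 0 0 0" --pt "0.072 0 -0.06 0.32 0 0 0" --pt "0.072 0 -0.067 0.356 0 0 0"

```text
time_s: 27.15
tcp_pos: [484.8, 20.6, 171.9]
tool_rot: [1.208, 1.208, -1.21]
wrist_force: [0.6, 0.2, 0.3]
width: 71.7
```

Emit:
arm_command --pt "0.072 0.02 0 0 0 0 0" --pt "0.072 0.05 0 0 0 0 0" --pt "0.072 0.07 0 0 0 0 0" --pt "0.072 0.07 0 0 0 0 0" --pt "0.072 0.07 0 0 0 0 0"

```text
time_s: 27.65
tcp_pos: [485.6, 22.7, 102.0]
tool_rot: [1.208, 1.209, -1.21]
wrist_force: [-0.4, -0.3, -0.1]
width: 72.2
```

```bash
python3 - <<'E'
from h import *
now(); go(485.6,22.4,69.5,0)
f=grab_frame("scene");P=cloud(f)+np.array([-.8,-2.8,0])
hsv=cv2.cvtColor(f["color"],cv2.COLOR_BGR2HSV); b=(np.hypot(P[...,0]-553,P[...,1]-379)<50)&(hsv[...,0]>108)&(hsv[...,0]<130)&(hsv[...,1]>120)
for lo,hi in((22,32),(9,16)):
    W=P[b&(P[...,2]>lo)&(P[...,2]<hi)]; C,r=cv2.minEnclosingCircle(W[:,:2].astype(np.float32)); print(len(W),np.round(C,1),round(r,1),np.median(W[:,2]))
E
```

```text
t 27.65 tcp [485.6  22.7 102. ] yaw 0.0 xax [-0.001 -0.001 -1.   ] q [-0.01  0.46  2.09 -0.    0.59 -0.01] F [-0.4 -0.3 -0.1] w 72.2
shift [0.0325 0.0001 0.0003] turn [0.  0.1 0.1]
496 [552.  377.3] 22.4 27.00207280663875
493 [553.  377.6] 32.6 12.164681233688611
```

Emit:
arm_command --pt "0.072 0.02 0 0 0 0 0" --pt "0.072 0.029 0 0 0 0 0" --pt "0.072 0.0325 0 0 0 0 0" --pt "0.066 0.0325 0 0 0 0 0" --pt "0.06 0.0325 0 0 0 0 0" --pt "0.056 0.0325 0 0 0 0 0" --pt "0.054 0.0325 0 0 0 0 0" --pt "0.052 0.0325 0 0 0 0 0" --force 20

```text
time_s: 28.5
tcp_pos: [485.4, 22.7, 69.4]
tool_rot: [1.208, 1.209, -1.21]
wrist_force: [-1.2, -0.3, 1.1]
width: 52.2
```

Emit:
arm_command --pt "0.05 0 0 0 0 0 0" --pt "0.046 0 0 0 0 0 0" --pt "0.04 0 0 0 0 0 0" --pt "0.04 0 0 0 0 0 0" --force 40

```text
time_s: 28.9
tcp_pos: [485.5, 22.7, 69.7]
tool_rot: [1.208, 1.209, -1.21]
wrist_force: [-3.7, -0.5, 14.8]
width: 50.5
```

Emit:
arm_command --pt "0.04 -0.002 0 0 0 0 0" --pt "0.04 -0.006 0 0 0 0 0" --pt "0.04 -0.02 0 0 0 0 0" --pt "0.04 -0.05 0 0 0 0 0" --pt "0.04 -0.09 0 0 0 0 0" --pt "0.04 -0.12 0 0 0 0 0" --pt "0.04 -0.12 0 0 0 0 0" --pt "0.04 -0.12 0 0 0 0 0"

```text
time_s: 29.7
tcp_pos: [485.8, 22.8, 189.7]
tool_rot: [1.209, 1.208, -1.209]
wrist_force: [0.1, -1.4, -3.2]
width: 49.9
```

```bash
python3 - <<'E'
from h import *
now(); go(388,318.5,39.5,0)
f=grab_frame("scene");P=cloud(f); off=np.array([-.8,-2.8,0])
for nm,zl,zh,z in(("risertop",47,54,51),("riserfl",31,38,35)):
    m=(np.hypot(P[...,0]-487,P[...,1]-25)<60)&(P[...,2]>zl)&(P[...,2]<zh)
    cc=np.argwhere(m)[:,::-1]
    if len(cc)<10: continue
    W=np.array([(at_z(f,u,v,z)+off)[:2] for u,v in cc],np.float32); C,r=cv2.minEnclosingCircle(W); print(nm,m.sum(),np.round(C,1),round(r,1))
E
```

```text
t 29.7 tcp [485.8  22.8 189.7] yaw 0.0 xax [ 0.001 -0.001 -1.   ] q [-0.01  0.32  2.02 -0.    0.81 -0.01] F [ 0.1 -1.4 -3.2] w 49.9
shift [ 0.1498 -0.0979 -0.2959] turn [ 0.   0.1 -0.1]
risertop 524 [486.3  20.8] 31.4
riserfl 465 [487.1  21.1] 44.7
```

Emit:
arm_command --pt "0.04 0 -0.013 -0.039 0 0 0" --pt "0.04 0 -0.026 -0.078 0 0 0" --pt "0.04 0 -0.039 -0.118 0 0 0" --pt "0.04 0 -0.052 -0.158 0 0 0" --pt "0.04 0 -0.065 -0.198 0 0 0" --pt "0.04 0 -0.078 -0.237 0 0 0" --pt "0.04 0 -0.091 -0.274 0 0 0" --pt "0.04 0 -0.0979 -0.2959 0 0 0"

```text
time_s: 30.55
tcp_pos: [385.7, 320.5, 187.4]
tool_rot: [1.205, 1.21, -1.211]
wrist_force: [0.4, -0.6, -1.0]
width: 50.8
```

Emit:
arm_command --pt "0.04 0.0 0 0 0 0 0" --pt "0.04 0.04 0 0 0 0 0" --pt "0.04 0.08 0 0 0 0 0" --pt "0.04 0.12 0 0 0 0 0" --pt "0.04 0.145 0 0 0 0 0" --pt "0.04 0.15 0 0 0 0 0" --pt "0.04 0.15 0 0 0 0 0" --pt "0.04 0.15 0 0 0 0 0"

```text
time_s: 31.35
tcp_pos: [388.0, 318.5, 39.7]
tool_rot: [1.209, 1.209, -1.209]
wrist_force: [0.2, -0.4, -1.5]
width: 50.2
```

```bash
python3 - <<'E'
from h import *
now(); go(388,318.5,21.7,0)
f=grab_frame("scene"); cv2.imwrite("pics/a1.png",cv2.resize(f["color"][270:420,400:560],None,fx=3.5,fy=3.5,interpolation=cv2.INTER_CUBIC))
E
```

```text
t 31.35 tcp [388.  318.5  39.7] yaw 0.0 xax [ 0.    -0.001 -1.   ] q [ 0.63  0.59  2.09 -0.    0.47  0.63] F [ 0.2 -0.4 -1.5] w 50.2
shift [0.018 0.    0.   ] turn [ 0.  0. -0.]
```

View pics/a1.png

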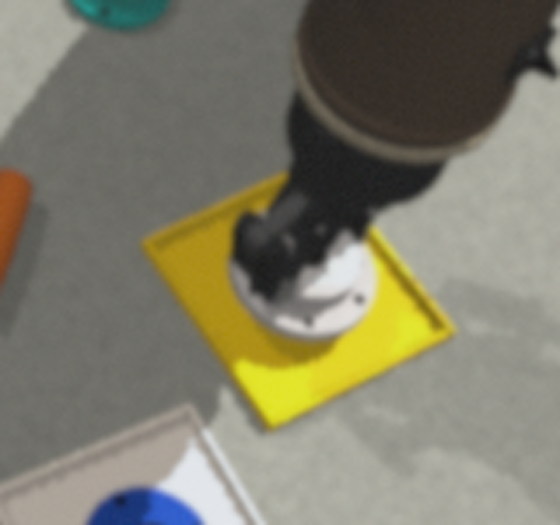

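The aluminium flange is level above the yellow tray at (305,285); lowering it now.

Emit:
arm_command --pt "0.04 0.009 0 0 0 0 0" --pt "0.04 0.0155 0 0 0 0 0" --pt "0.04 0.017 0 0 0 0 0" --pt "0.04 0.0176 0 0 0 0 0" --pt "0.04 0.018 0 0 0 0 0" --pt "0.04 0.018 0 0 0 0 0"

```text
time_s: 32.0
tcp_pos: [387.5, 318.4, 21.7]
tool_rot: [1.208, 1.209, -1.209]
wrist_force: [-3.2, -3.7, 22.6]
width: 50.0
```

Emit:
arm_command --pt "0.04 -0.0006 0 0 0 0 0" --pt "0.052 -0.0006 0 0 0 0 0" --pt "0.056 -0.0006 0 0 0 0 0" --pt "0.068 -0.0006 0 0 0 0 0" --pt "0.068 -0.02 0 0 0 0 0" --pt "0.07 -0.06 0 0 0 0 0" --pt "0.08 -0.1 0 0 0 0 0" --pt "0.08 -0.14 0 0 0 0 0"

```text
time_s: 32.8
tcp_pos: [387.2, 318.4, 162.3]
tool_rot: [1.208, 1.209, -1.21]
wrist_force: [-0.1, 0.7, 0.1]
width: 79.7
```

Emit:
arm_command --pt "0.08 0 0.013 0.039 0 0 0" --pt "0.08 0 0.026 0.078 0 0 0" --pt "0.08 0 0.039 0.118 0 0 0" --pt "0.08 0 0.052 0.158 0 0 0" --pt "0.08 0 0.065 0.198 0 0 0" --pt "0.08 0 0.078 0.237 0 0 0" --pt "0.08 0 0.091 0.274 0 0 0" --pt "0.08 0 0.098 0.2964 0 0 0"

```text
time_s: 33.6
tcp_pos: [486.5, 19.8, 161.2]
tool_rot: [1.209, 1.208, -1.21]
wrist_force: [0.9, -0.0, -0.5]
width: 79.9
```

Emit:
arm_command --pt "0.08 0.02 0 0 0 0 0" --pt "0.08 0.05 0 0 0 0 0" --pt "0.08 0.08 0 0 0 0 0" --pt "0.08 0.08 0 0 0 0 0" --pt "0.08 0.08 0 0 0 0 0"

```text
time_s: 34.1
tcp_pos: [485.3, 22.2, 81.3]
tool_rot: [1.207, 1.21, -1.211]
wrist_force: [-0.2, -0.0, -1.1]
width: 80.1
```

```bash
python3 - <<'E'
from h import *
now(); go(486.2,22,44.5,0)
f=grab_frame("scene");P=cloud(f)+np.array([-.8,-2.8,0])
b=(np.hypot(P[...,0]-388,P[...,1]-318)<48); hsv=cv2.cvtColor(f["color"],cv2.COLOR_BGR2HSV)
for lo,hi in((24,34),):
    W=P[b&(P[...,2]>lo)&(P[...,2]<hi)]; C,r=cv2.minEnclosingCircle(W[:,:2].astype(np.float32)); print(len(W),np.round(C,1),round(r,1),np.median(W[:,2]))
b&=(P[...,2]>9)&(P[...,2]<16)&(hsv[...,1]<90); W=P[b]; C,r=cv2.minEnclosingCircle(W[:,:2].astype(np.float32)); print(len(W),np.round(C,1),round(r,1),np.median(W[:,2]))
E
```

```text
t 34.1 tcp [485.3  22.2  81.3] yaw 0.0 xax [-0.002 -0.001 -1.   ] q [-0.02  0.5   2.1  -0.    0.54 -0.01] F [-0.2 -0.  -1.1] w 80.1
shift [0.0368 0.0009 0.0002] turn [0.  0.1 0.1]
579 [387.4 317.2] 26.9 28.845611648850195
515 [387.5 316.9] 39.4 12.093467720140325
```

Emit:
arm_command --pt "0.08 0.02 0.0009 0 0 0 0" --pt "0.08 0.033 0.0009 0 0 0 0" --pt "0.08 0.037 0.0009 0 0 0 0" --pt "0.074 0.037 0.0009 0 0 0 0" --pt "0.068 0.037 0.0009 0 0 0 0" --pt "0.064 0.037 0.0009 0 0 0 0" --pt "0.062 0.037 0.0009 0 0 0 0" --pt "0.06 0.037 0.0009 0 0 0 0" --force 20

```text
time_s: 34.95
tcp_pos: [486.2, 22.1, 44.5]
tool_rot: [1.208, 1.209, -1.21]
wrist_force: [-2.2, 0.3, 0.5]
width: 60.3
```

Emit:
arm_command --pt "0.058 0 0 0 0 0 0" --pt "0.052 0 0 0 0 0 0" --pt "0.045 0 0 0 0 0 0" --pt "0.045 0 0 0 0 0 0" --force 70

```text
time_s: 35.35
tcp_pos: [486.1, 22.2, 45.1]
tool_rot: [1.208, 1.209, -1.21]
wrist_force: [-7.8, -0.5, 27.5]
width: 57.4
```

Emit:
arm_command --pt "0.045 -0.002 0 0 0 0 0" --pt "0.045 -0.006 0 0 0 0 0" --pt "0.045 -0.02 0 0 0 0 0" --pt "0.045 -0.05 0 0 0 0 0" --pt "0.045 -0.09 0 0 0 0 0" --pt "0.045 -0.14 0 0 0 0 0" --pt "0.045 -0.17 0 0 0 0 0" --pt "0.045 -0.17 0 0 0 0 0"

```text
time_s: 36.15
tcp_pos: [488.7, 22.3, 218.0]
tool_rot: [1.211, 1.204, -1.205]
wrist_force: [-0.3, 0.2, -9.1]
width: 56.6
```

```bash
python3 - <<'E'
from h import *
now(); go(440,-330,214,0); go(575.4,-359.5,214,0)
E
```

```text
t 36.15 tcp [488.7  22.3 218. ] yaw 0.0 xax [ 0.006 -0.001 -1.   ] q [-0.02  0.28  1.99 -0.    0.87 -0.02] F [-0.3  0.2 -9.1] w 56.6
shift [ 0.004  -0.0489  0.3523] turn [ 0.   0.1 -0.4]
shift [0.0049 0.0865 0.3818] turn [ 0.   0.1 -0.4]
```

Emit:
arm_command --pt "0.045 0 -0.009 0.04 0 0 0" --pt "0.045 0 -0.018 0.08 0 0 0" --pt "0.045 0 -0.027 0.12 0 0 0" --pt "0.045 0 -0.037 0.16 0 0 0" --pt "0.045 0 -0.046 0.2 0 0 0" --pt "0.045 0 -0.025 0.236 0 0 0" --pt "0.045 0 0.003 0.272 0 0 0" --pt "0.045 0 0.033 0.308 0 0 0"

```text
time_s: 36.95
tcp_pos: [519.2, -287.0, 212.5]
tool_rot: [1.209, 1.211, -1.211]
wrist_force: [0.8, -0.1, -7.5]
width: 57.1
```

Emit:
arm_command --pt "0.045 0 0.025 0.034 0 0 0" --pt "0.045 0 0.05 0.066 0 0 0" --pt "0.045 0 0.056 0.0737 0 0 0" --pt "0.045 0.03 0.056 0.0737 0 0 0" --pt "0.045 0.08 0.056 0.0737 0 0 0" --pt "0.045 0.12 0.056 0.0737 0 0 0" --pt "0.045 0.15 0.056 0.0737 0 0 0" --pt "0.045 0.15 0.056 0.0737 0 0 0"

```text
time_s: 37.75
tcp_pos: [571.9, -356.8, 58.2]
tool_rot: [1.208, 1.219, -1.213]
wrist_force: [-0.8, 0.7, -9.5]
width: 56.7
```

Emit:
arm_command --pt "0.045 0 0 0 0 0 0" --pt "0.045 0 0 0 0 0 0"

```text
time_s: 37.95
tcp_pos: [576.5, -360.0, 66.0]
tool_rot: [1.208, 1.207, -1.209]
wrist_force: [0.9, -0.7, -7.4]
width: 56.6
```

```bash
python3 - <<'E'
from h import *
now(); go(575.4,-359.5,31,0)
f=grab_frame("scene"); P=cloud(f)+np.array([-.8,-2.8,0])
m=(np.hypot(P[...,0]-575,P[...,1]+359)<75)&(P[...,2]>35)&(P[...,2]<58); print(m.sum(),np.round(np.percentile(P[m],[2,50,98],axis=0),1))
cv2.imwrite("pics/r1.png",cv2.resize(f["color"][110:260,150:320],None,fx=4,fy=4,interpolation=cv2.INTER_CUBIC))
E
```

```text
t 37.95 tcp [ 576.5 -360.    66. ] yaw 0.0 xax [ 0.001 -0.002 -1.   ] q [-0.6   0.71  1.65 -0.    0.77 -0.6 ] F [ 0.9 -0.7 -7.4] w 56.6
shift [ 0.0349 -0.0011 -0.0005] turn [ 0.   0.1 -0.1]
281 [[ 536.4 -370.8   46.9]
 [ 584.  -334.9   55.1]
 [ 617.1 -319.1   57.8]]
```

View pics/r1.png

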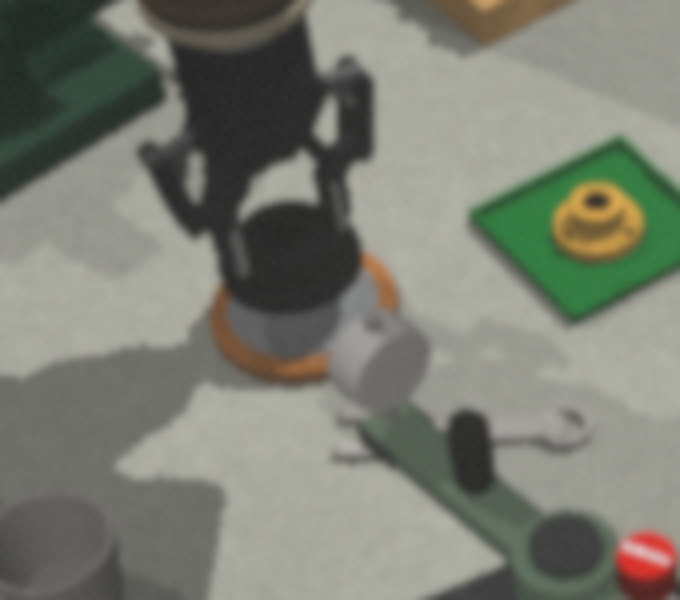

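The riser is level over the rest, at (290,260) in the crop. Lowering gently.

Emit:
arm_command --pt "0.045 0.012 -0.0011 -0.0005 0 0 0" --pt "0.045 0.022 -0.0011 -0.0005 0 0 0" --pt "0.045 0.03 -0.0011 -0.0005 0 0 0" --pt "0.045 0.032 -0.0011 -0.0005 0 0 0" --pt "0.045 0.033 -0.0011 -0.0005 0 0 0" --pt "0.045 0.0335 -0.0011 -0.0005 0 0 0" --pt "0.045 0.0335 -0.0011 -0.0005 0 0 0"

```text
time_s: 38.7
tcp_pos: [573.8, -358.5, 31.4]
tool_rot: [1.208, 1.211, -1.21]
wrist_force: [-6.9, 4.6, 5.2]
width: 56.6
```

Emit:
arm_command --pt "0.045 0.0004 0 0 0 0 0" --pt "0.045 0.0007 0 0 0 0 0" --pt "0.045 0.0007 0 0 0 0 0"

```text
time_s: 39.0
tcp_pos: [573.9, -358.5, 31.3]
tool_rot: [1.208, 1.21, -1.21]
wrist_force: [-10.2, 6.1, 15.0]
width: 56.8
```

Emit:
arm_command --pt "0.058 0 0 0 0 0 0" --pt "0.062 0 0 0 0 0 0" --pt "0.066 0 0 0 0 0 0" --pt "0.076 0 0 0 0 0 0" --pt "0.076 0 0 0 0 0 0" --pt "0.076 -0.02 0 0 0 0 0" --pt "0.076 -0.06 0 0 0 0 0" --pt "0.076 -0.1 0 0 0 0 0"

```text
time_s: 39.8
tcp_pos: [574.1, -358.7, 130.8]
tool_rot: [1.208, 1.211, -1.21]
wrist_force: [1.0, -0.4, 0.3]
width: 76.1
```

Emit:
arm_command --pt "0.076 -0.04 0 0 0 0 0" --pt "0.076 -0.08 0 0 0 0 0" --pt "0.076 -0.12 -0.03 0 0 0 0" --pt "0.076 -0.15 -0.07 -0.03 0 0 0" --pt "0.076 -0.15 -0.12 -0.05 0 0 0" --pt "0.076 -0.15 -0.12 -0.05 0 0 0" --pt "0.076 -0.15 -0.12 -0.05 0 0 0" --pt "0.076 -0.15 -0.12 -0.05 0 0 0"

```text
time_s: 40.6
tcp_pos: [455.5, -309.4, 280.6]
tool_rot: [1.208, 1.208, -1.209]
wrist_force: [-0.0, -0.5, -0.8]
width: 76.1
```

```bash
python3 - <<'E'
from h import *
now()
f=grab_frame("scene"); P=cloud(f)+np.array([-.8,-2.8,0]); cv2.imwrite("pics/end.png",f["color"])
hsv=cv2.cvtColor(f["color"],cv2.COLOR_BGR2HSV)
for nm,c,r0,zl,zh in(("riser top",(575.4,-359.5),46,33,42),("riser fl",(575.4,-359.5),48,17,25),("alu top",(388,318.5),40,24,34),("nyl top",(552.8,378.7),30,22,32),("brass top",(388.8,-314.4),30,24,34)):
    m=(np.hypot(P[...,0]-c[0],P[...,1]-c[1])<r0)&(P[...,2]>zl)&(P[...,2]<zh); W=P[m]; C,r=cv2.minEnclosingCircle(W[:,:2].astype(np.float32))
    A=np.c_[W[:,:2]-W[:,:2].mean(0),np.ones(len(W))]; s=np.linalg.lstsq(A,W[:,2],rcond=None)[0]
    print(nm,m.sum(),"C",np.round(C,1),round(r,1),"want",c,"z",round(np.median(W[:,2]),1),"slope",np.round(s[:2],3))
m=(np.hypot(P[...,0]-601,P[...,1]-62)<18)&(P[...,2]>205); print("knob",m.sum(),np.round(P[m].mean(0)),np.round(np.percentile(P[m][:,2],[75,95]),1))
E
```

```text
t 40.6 tcp [ 455.5 -309.4  280.6] yaw 0.0 xax [ 0.001 -0.002 -1.   ] q [-0.65  0.3   1.78 -0.    1.06 -0.65] F [-0.  -0.5 -0.8] w 76.1
riser top 369 C [ 574.1 -359. ] 33.3 want (575.4, -359.5) z 37.3 slope [-0.001 -0.011]
riser fl 287 C [ 576.3 -360.9] 46.3 want (575.4, -359.5) z 21.6 slope [-0.006 -0.001]
alu top 577 C [387.5 316.7] 26.8 want (388, 318.5) z 29.1 slope [-0.008 -0.009]
nyl top 545 C [552.4 377. ] 22.6 want (552.8, 378.7) z 27.0 slope [-0.004 -0.001]
brass top 118 C [ 386.5 -314.8] 19.1 want (388.8, -314.4) z 29.1 slope [-0.022 -0.031]
knob 235 [602.  64. 219.] [223.  224.6]
```

View pics/end.png

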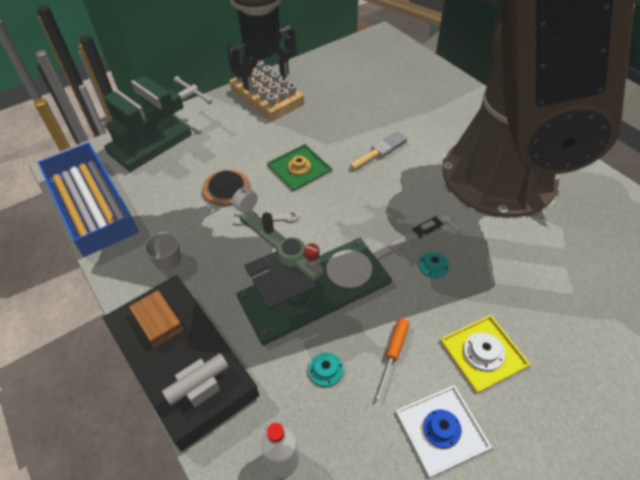

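The final picture shows every piece in its own place: brass (299,162), nylon (442,428), aluminium (486,350) and riser (227,186). The arm is aside, the knob is latched up and the gripper is clear.

```bash
python3 -c "
from rig import arm
print(arm.close_job())"
```

```text
the job is handed in; nothing more can be done
None
```

The job is handed in at about 41 s of the 138 s allowed. The plunger is latched up, the dial arm is swung aside, and all four pieces sit hub up in their own places.

- **Plunger and arm:** I lifted the plunger, twisted it about 68° and let it down. Its top then measured about 224 mm, roughly 9 mm higher than before, and it stayed there to the end. I swung the arm about 105° by its black grip.
- **Placing:** In the last camera check the pieces measured within about 2 mm of the middle of their places. The riser and brass flange and hub readings differed by up to about 3 mm. Hub-top heights were right for pieces lying flat.
- **Contact forces:** Upward wrist force reached about 23 N setting down the aluminium flange and about 27 N closing on the riser, well under the 120 N limit.
- **Disagreements:** The two cameras differed by about 5 mm in y. I settled that using the closing force on the knob, which put the true position midway between them. The plane fit on the brass hub top gave a slope of about 0.03. I put that down to the few pixels visible there (118), since the hub-top and flange heights both fitted a flat piece. The final check used the scene camera only.

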